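# Seat the mirror glass in a carved frame and turn the buttons over it

## Robot

A 6-joint arm with a two-finger parallel gripper is mounted at the origin on the work surface. World frame = base frame: x ahead of the robot, y to its left, z up, the work surface at z = 0. Lengths are in m, angles in rad, forces in N, time in s.
With the tool pointing down it reaches from about 0.4 to 0.825 m from the base axis. Payload 7 kg.
Tool frame: the origin (TCP) lies midway between the tips of the shut fingers; the grasp point (between the pads) lies arm.hold_point_z behind it (arm.hold_point_z is the distance from the TCP to the grasp point, in m); z points along the fingers, y is the line along which they close (so a half turn about z gives the same grasp; the last joint's range is limited). The gripper opens to 88 mm and grips with 3 to 60 N. Pads are 19 mm wide; open, the fingers measure 130 mm over their backs; the gripper's body (78 mm by 193 mm) begins 47 mm behind the grasp point.
Start: joints at [1.435, 0.359, 0.012, 0, -1.224, -0.288], TCP at [0.278, 0.615, 0.227] pointing down, gripper open.
Joint ranges: [-3.07, 3.07], [-1.43, 2.12], [-1.02, 1.25], [-3.03, 1.67], [-3.05, -0], [-3.03, 3.03]. Speed limits (rad/s): [2.39, 2.39, 3.01, 3.14, 3.14, 3.14].

## Interface

Orientations are given as [roll, pitch, yaw] about the fixed x, y, z axes, in that order (R = Rz(yaw) Ry(pitch) Rx(roll)).
In Python, from station import arm gives the robot as it stands.
- The arm moves only by the shell command python3 -m crank 'ROWS' [OPENING] [FORCE]. ROWS is JSON, a list that holds one entry, the list of rows, each a list of 4 numbers: the shift along the tool's x, y, z in units of 25 mm (1.0 is 25 mm), then the turn about the tool's z in units of 5 degrees (1.0 is 5 degrees). A call has 1 to 12 rows; each row is the pose to reach, as a shift and turn from the pose commanded when the call began, along the tool's axes at that moment; what a row does not reach only later rows make up. A row lasts 1/8 s, in which the tool goes at most 62.5 mm and 10.7 degrees, less where a joint would pass 70% of its speed; a pose out of reach is approached as far as the arm can. A call with a gripper value outside its range is refused whole. OPENING is the closure, from 0 (fully open) to 1 (shut), set as the call begins (- or left out, the last holds). The fingers move at their own pace and stop on an object; FORCE is the grip in N (left out, the last holds). Time passes only in rows, so rows that repeat a pose let the fingers close. It gives the time, the measured TCP pose, the force, the opening and the grip force at its end, in the units of the state.
- arm.get_state(): the state, without advancing time (a new reading comes with each control period).
- arm.grab_frame(name): name is "side" or "top"; returns (picture, depth): 480x640x3 uint8, red, green, blue; 480x640 float32, m along the optical axis (not along the pixel's ray), 0 where there is no reading.
- arm.get_calibration(name): a dict with "mtx" (3x3 intrinsics, pixels), "R" (3x3) and "t" (3): a world point X has camera coordinates R X + t. Camera axes: x right, y down, z forward; pixel columns grow to the right and rows downward; lengths in m; the calibration is good to about 2 mm. A picture is of the moment at which its call begins. get_calibration takes no time and is no camera call.
- arm.job_done(): hands the job in; it is judged then, once.
Trained networks look in the newest picture that a camera, given by its name, has taken for a name from the list of things; names that differ only in an ending like _2 or _b are one class to them, and where a whole thing is asked for, a point or a joint stands for the part that bears it (a point fixed in the world has none). Each returns a list of dicts, best first, with "score" (0 to 1); they miss things now and then, are a little off and sometimes report something else, mostly with a low value. They report only what shows in the picture. A call takes as long as a camera call. They do not tell look-alikes from the thing itself.
- arm.recognise(thing, camera): "extent" ([left, top, width, height] in pixels, round what is visible of it).
- arm.trace(thing, camera): "mask" (480x640 bool, what is visible of it) and "extent" ([left, top, width, height] in pixels, round what is visible of it).
The state is a dict: "t": time; "q": joint angles; "qd": joint speeds; "joint_efforts": joint torques, N m; "eef_pos": TCP position; "ee_rot": TCP orientation; "force": force on the tool from outside, world axes, zero at the start; "moment": the same for the moment, N m; "width": finger opening in m; "gripper_force": force on a finger pad.
Only numpy, scipy, OpenCV 4.12 (cv2) and the standard library are available. Lean on these libraries where they do the work, as an engineer would, in place of code of your own. Each camera call takes 0.05 s, during which the arm holds its last target. There are 200 camera calls.

## Task

The round mirror glass lies half across the back of the carved frame: slide it over with your fingertips until it drops fully into its round rebate, lying flat. Then push the two wooden turn buttons round so that both point in over the glass, towards its middle, and hold it in the frame. Pick nothing up, do not press hard on the glass, and leave the mallet, the gouges and the tin of screws where they are.

Things in the scene. Friction and masses are not known exactly. Their poses are not given: they have to be found in the camera images.
- frame: round carved wooden mirror frame, 224 mm across with lobed rim, face down on a 200 x 200 x 3 mm rubber mat; it cannot move. Origin: its centre, at bench level; z up; any yaw. Its flat back is 27 mm above the origin. x points to the frame's top, where a brass strap hanger (under 4 mm high) lies on the back 61 to 112 mm from the centre
- rebate (a point): centre of the seat of the round rebate in the frame's back, axes as the frame. Rebate 104 mm diameter, 7 mm deep: its seat is a flat ledge 19 mm wide at z 20 mm over the bench, around a sight opening of 66 mm diameter
- mirror: loose round mirror glass, grey painted back up: 100 mm diameter, 6 mm thick, 120 g. Origin: centre of its underside; z up. Starts flat on the frame's back, centre 40 to 56 mm from the rebate's on the frame's -x side. Slid in, its front edge dips at about 14 mm to go; it drops in whole when its centre is within about 2 mm of the rebate's; then its top is 1 mm below the back
- turn_a (a joint): angle of the wooden turn button on the frame's +y side: flat bar 16 mm wide, 8 mm thick, on the frame's back, pivoted on a brass screw; long arm 34 mm from the screw, short end 16 mm. At 0 the long arm points along the frame's +x, at pi/2 to the rebate's middle; grows clockwise from above. Starts -0.6 to 0.2. Friction 0.03 N m, no spring: stays where left; clears the seated glass
- turn_b (a joint): angle of the like button on the frame's -y side: at 0 the long arm points along the frame's +x, at pi/2 to the rebate's middle; grows counter-clockwise from above. Starts -0.6 to 0.2. Both joints stop at -3.1 and 3.1
- turn_a_pivot (a point): pivot screw of button a, on the frame's back: 71 mm from the rebate's centre in the frame's +y direction
- turn_b_pivot (a point): pivot screw of button b, on the frame's back: 71 mm from the rebate's centre in the frame's -y direction
- turn_a_tip (a point): outermost end of the long arm of button a, on its top face; 34 mm from the pivot
- turn_b_tip (a point): outermost end of the long arm of button b, on its top face; 34 mm from the pivot
- mallet: turned wooden carver's mallet standing on its head, handle up: head 92 mm across, 285 mm tall. Origin: centre of its underside. Bystander, right of the frame
- gouge_a: carving gouge lying left of the frame, about 265 mm long, 29 mm thick at the handle. Origin: under the joint of handle and blade; x points to the blade. Bystander
- gouge_b: carving gouge lying beyond the frame, about 265 mm long, 29 mm thick at the handle. Origin: under the joint of handle and blade; x points to the blade. Bystander
- tin: low round open tin with brass screws, 72 mm diameter, 22 mm high, beyond the frame to the right. Origin: centre of its underside. Bystander
Mind the look-alikes: they are no part of the job. Several things have the shape of the mirror; the one meant has the colours described above.

How it is judged:
By the outcome, as a careful person would: the job done as asked, in the order asked, and still so for the second after the job is handed in, with the robot touching nothing.
It also fails if it takes over 61 s, if anything falls off the work surface, if the arm or the gripper's body presses on something with over 40 N, if the wrist force passes 120 N, or if a joint passes its speed limit or range.

## Working session

There is one attempt and no reset: what is moved stays moved. The work goes in short steps, Python scripts to look and compute and a shell command to move; the robot and the scene stay as the last step left them, time stands still between calls to the robot, and variables do not carry over. Pictures are saved under pics/ and viewed, at most 10 in all, crops included, and the job is handed in when it is done.

```bash
ls; mkdir -p pics; python3 - <<'E'
from station import arm
import cv2,numpy as np
s=arm.get_state();print(s['t'],s['eef_pos'],s['ee_rot'],s['width'],arm.hold_point_z)
for n in ['top','side']:
    p,d=arm.grab_frame(n);cv2.imwrite(f'pics/{n}0.png',p[:,:,::-1]);np.save(f'{n}_d.npy',d)
    c=arm.get_calibration(n);print(n,c['mtx'].round(1).tolist(),c['R'].round(3).tolist(),c['t'].round(3).tolist())
    for th in ['frame','mirror','turn_a','mallet','gouge_a','tin']:
        print(th,[(np.round(r['extent']).tolist(),round(r['score'],2)) for r in arm.recognise(th,n)])
E
```

```text
pics
0.0 [0.27739879 0.61480752 0.22562815] [ 3.13991775e+00 -1.57186460e-04 -4.23901876e-01] 0.08752979418633074 0.0188
top [[471.2, 0.0, 318.2], [0.0, 471.2, 246.5], [0.0, 0.0, 1.0]] [[-0.004, -1.0, -0.023], [-0.988, 0.007, -0.152], [0.152, 0.022, -0.988]] [-0.007, 0.643, 0.89]
frame [([292.0, 218.0, 131.0, 127.0], 0.98)]
mirror [([213.0, 209.0, 43.0, 51.0], 0.74), ([216.0, 283.0, 52.0, 50.0], 0.73), ([332.0, 131.0, 40.0, 46.0], 0.7), ([342.0, 228.0, 51.0, 50.0], 0.58)]
turn_a [([387.0, 286.0, 10.0, 26.0], 0.73), ([295.0, 220.0, 125.0, 126.0], 0.44)]
mallet [([490.0, 274.0, 99.0, 46.0], 0.73)]
gouge_a [([107.0, 243.0, 59.0, 120.0], 0.69), ([291.0, 116.0, 19.0, 118.0], 0.63)]
tin [([423.0, 178.0, 34.0, 39.0], 0.59)]
side [[523.7, 0.0, 310.5], [0.0, 523.7, 236.7], [0.0, 0.0, 1.0]] [[-0.997, -0.071, -0.009], [-0.042, 0.685, -0.727], [0.058, -0.725, -0.687]] [0.639, 0.078, 1.018]
frame [([276.0, 191.0, 125.0, 91.0], 0.66)]
mirror [([294.0, 202.0, 48.0, 31.0], 0.95), ([344.0, 302.0, 55.0, 48.0], 0.93), ([188.0, 218.0, 47.0, 30.0], 0.78), ([256.0, 305.0, 55.0, 50.0], 0.59)]
turn_a [([317.0, 238.0, 28.0, 13.0], 0.74), ([353.0, 199.0, 16.0, 13.0], 0.61)]
mallet [([340.0, 41.0, 36.0, 120.0], 0.71)]
gouge_a [([278.0, 404.0, 170.0, 72.0], 0.92), ([165.0, 252.0, 129.0, 24.0], 0.84)]
tin [([258.0, 166.0, 26.0, 24.0], 0.65)]
```

```bash
python3 - <<'E'
import cv2
a=cv2.imread('pics/top0.png')[190:360,200:440];cv2.imwrite('pics/topc.png',cv2.resize(a,None,fx=3.3,fy=3.3,interpolation=cv2.INTER_CUBIC))
E
```

```text
(no output)
```

View pics/top0.png

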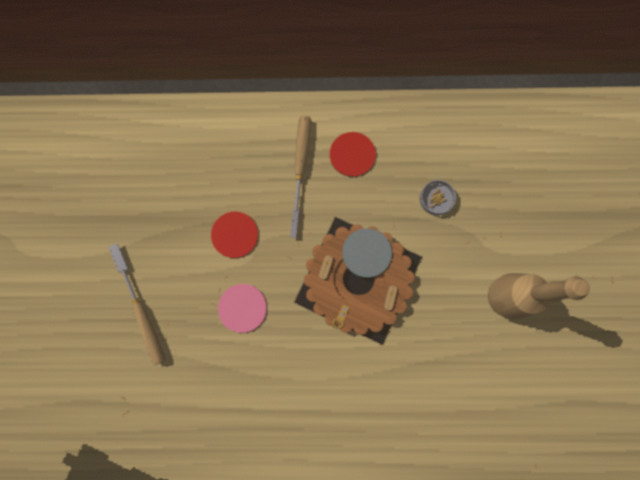

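View pics/topc.png

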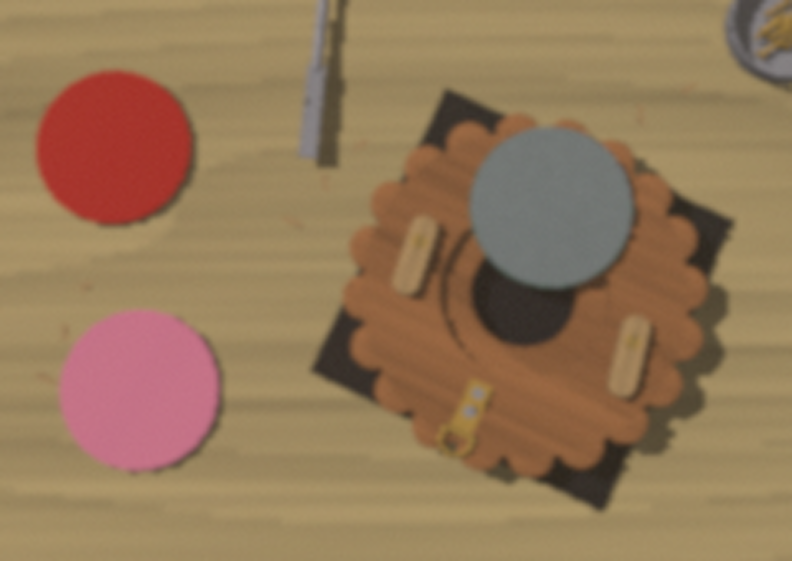

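The mirror-shaped candidates in the top view are:
- red disc (235,235)
- red disc (353,154)
- pink disc (242,308)
- grey disc (368,253), lying on the frame

The grey one on the frame is the mirror, and the crop confirms it. The hanger is at (342,316), so frame +x points towards the robot. Button a is the right one (391,297) and button b the left one (326,267).

```bash
cat > h.py <<'E'
from station import arm
import cv2,numpy as np
def ray(n,uv,z):
    c=arm.get_calibration(n);R,t=c['R'],c['t'].ravel()
    d=np.linalg.solve(c['mtx'],np.array([uv[0],uv[1],1.]));o=-R.T@t;w=R.T@d
    return o+w*(z-o[2])/w[2]
def proj(n,X):
    c=arm.get_calibration(n);p=c['mtx']@(c['R']@np.asarray(X)+c['t'].ravel());return p[:2]/p[2]
def maskpts(n,m,z):
    v,u=np.nonzero(m);return np.array([ray(n,p,z)[:2] for p in zip(u,v)])
def minrect(P): # mm rect of the points
    return cv2.minAreaRect((P*1000).astype(np.float32))
def mirror(n,p,z=.033,box=(290,215,425,350)):
    h=cv2.cvtColor(p,cv2.COLOR_RGB2HSV);m=(h[...,1]<75)&(h[...,2]>70)
    b=np.zeros_like(m);b[box[1]:box[3],box[0]:box[2]]=1;m=(m&b).astype(np.uint8)
    m=cv2.morphologyEx(m,cv2.MORPH_OPEN,np.ones((5,5)))
    k,l,s,_=cv2.connectedComponentsWithStats(m);i=1+s[1:,4].argmax()
    c=cv2.findContours((l==i).astype(np.uint8),0,1)[0][0][:,0]
    W=np.array([ray(n,q,z)[:2] for q in c])*1000
    return cv2.fitEllipse(W.astype(np.float32))
E
python3 - <<'E'
from h import *
p,d=arm.grab_frame('top')
print('mirror',mirror('top',p))
for th in ['frame','turn_a','turn_b']:
  for r in arm.trace(th,'top'):
    z=.035 if th!='frame' else .024
    P=maskpts('top',r['mask'],z);print(th,round(r['score'],2),r['extent'],P.mean(0).round(4),minrect(P))
h=cv2.cvtColor(p,cv2.COLOR_RGB2HSV)
m=(h[...,2]<60);b=np.zeros_like(m);b[210:350,288:430]=1;m=(m&b)
print('mat',minrect(maskpts('top',m,.003)))
for uv in [(327.3,262.7),(391.5,293.6)]: print('piv',ray('top',uv,.036).round(4))
print('hanger',ray('top',(342,316),.029))
dep=d[283:287,356:362];print('depth frame',np.median(d[245:255,363:373]),d[305,370])
for uv in [(368,253),(375,310),(353,154)]:
  c=arm.get_calibration('top');X=c['R'].T@(np.linalg.solve(c['mtx'],[uv[0],uv[1],1.])*d[uv[1],uv[0]]-c['t'].ravel());print(uv,X.round(4))
E
```

```text
mirror ((632.9268798828125, -107.94662475585938), (98.49541473388672, 99.1728286743164), 169.3852081298828)Traceback (most recent call last):
  File "<stdin>", line 7, in <module>
  File "h.py", line 10, in maskpts
    v,u=np.nonzero(m);return np.array([ray(n,p,z)[:2] for p in zip(u,v)])
                                       ~~~^^^^^^^
  File "h.py", line 4, in ray
    c=arm.get_calibration(n);R,t=c['R'],c['t'].ravel()
ValueError: time passes only in moves, steps and waits
```

```bash
sed -i 's/arm.get_calibration(n)/CAL[n]/; s/^import cv2,numpy as np/&\nCAL={k:arm.get_calibration(k) for k in ("top","side")}/' h.py
python3 - <<'E'
from h import *
p,d=arm.grab_frame('top')
print('mirror',mirror('top',p))
for th in ['frame','turn_a']:
  for r in arm.trace(th,'top'):
    z=.035 if th!='frame' else .024
    P=maskpts('top',r['mask'],z);print(th,round(r['score'],2),r['extent'],P.mean(0).round(4),minrect(P))
h=cv2.cvtColor(p,cv2.COLOR_RGB2HSV)
m=(h[...,2]<60);b=np.zeros_like(m);b[210:350,288:430]=1;m=(m&b)
print('mat',minrect(maskpts('top',m,.003)))
for uv in [(327.3,262.7),(391.5,293.6)]: print('piv',ray('top',uv,.036).round(4))
print('hanger',ray('top',(342,316),.029))
c=CAL['top']
for uv in [(368,253),(375,310),(353,154)]:
  X=c['R'].T@(np.linalg.solve(c['mtx'],[uv[0],uv[1],1.])*d[uv[1],uv[0]]-c['t'].ravel());print(uv,X.round(4))
# yellow-wood buttons by colour
hh=h[262:270,324:329].reshape(-1,3);print(np.median(hh,0),np.median(h[300:310,365:380].reshape(-1,3),0))
m=((h[...,1]<150)&(h[...,2]>120)&(h[...,1]>85)).astype(np.uint8)
k,l,s,cc=cv2.connectedComponentsWithStats(m)
for i in range(1,k):
  x,y,w,hh,a=s[i]
  if 40<a<900 and 295<cc[i][0]<415 and 225<cc[i][1]<340: print(s[i],minrect(maskpts('top',l==i,.035)))
E
```

```text
mirror ((632.9150390625, -108.00792694091797), (98.56490325927734, 99.11941528320312), 173.29054260253906)
frame 0.55 [295.6, 219.5, 125.1, 125.1] [ 0.5657 -0.0871] ((580.7848510742188, -90.65252685546875), (221.6168212890625, 220.2217254638672), 58.7164306640625)
turn_a 0.56 [386.5, 285.2, 10.9, 24.2] [ 0.5423 -0.1532] ((542.3519897460938, -152.7784881591797), (18.647127151489258, 47.0831184387207), 70.03834533691406)
turn_a 0.52 [319.2, 256.0, 14.5, 24.6] [ 0.6023 -0.0243] ((602.7857055664062, -24.850643157958984), (17.153911590576172, 47.723350524902344), 69.24244689941406)
turn_a 0.21 [293.9, 219.8, 127.1, 124.2] [ 0.5655 -0.086 ] ((581.7378540039062, -91.03472900390625), (218.16549682617188, 217.95477294921875), 61.757144927978516)
mat ((581.1527709960938, -92.08912658691406), (194.3995361328125, 194.05215454101562), 64.07018280029297)
piv [ 0.6119 -0.0284  0.036 ]
piv [ 0.5494 -0.1553  0.036 ]
hanger [ 0.50588087 -0.05686639  0.029     ]
(368, 253) [ 0.6314 -0.1107  0.0331]
(375, 310) [ 0.5175 -0.1228  0.027 ]
(353, 154) [ 0.8512 -0.0853  0.0027]
[ 17.  114.5 157. ] [ 13. 143. 138.]
```

```bash
python3 -m crank '[[[14,10.5,0,0.34],[14,10.5,0,0.34],[14,10.5,0,0.34],[14,10.5,0,0.34],[14,10.5,0,0.34],[14,10.5,0,0.34],[14,10.5,0,0.34],[14,10.5,0,0.34],[14,10.5,0,0.34],[14,10.5,0,0.34]]]' 0.318; cat > tgt.py <<'E'
# usage: tgt.py x y z (world m) -> tool-unit delta from measured pose
import sys,numpy as np
from station import arm
from scipy.spatial.transform import Rotation as Ro
s=arm.get_state();R=Ro.from_euler('xyz',s['ee_rot']).as_matrix()
O=np.array([.581,-.0917]);th=np.radians(26);fx=np.array([-np.cos(th),np.sin(th)]);fy=np.array([-np.sin(th),-np.cos(th)])
p=s['eef_pos'];print('t',s['t'],'pos',p.round(4),'frame mm',(1e3*(p[:2]-O)@np.c_[fx,fy]).round(1),'yaw',s['ee_rot'][2].round(4),'w',s['width'],'F',s['force'].round(2))
for a in range(1,len(sys.argv),3): # frame mm x,y, world z mm
    x,y,z=map(float,sys.argv[a:a+3]);X=np.r_[O+(x*fx+y*fy)/1e3,z/1e3]
    print((x,y,z),'units',(R.T@(X-p)/.025).round(2),'turn',round((s['ee_rot'][2]+th)*180/np.pi/5,2))
E
python3 tgt.py -116 -8 120 -116 -8 29.5
```

```text
t: 2.2
eef_pos: [0.4883, 0.233, 0.2266]
ee_rot: [-3.141, 0.0, -0.452]
force: [0.6, -0.5, -0.5]
width: 0.0595
gripper_force: 0.0
t 2.2 pos [0.4883 0.233  0.2266] frame mm [ 225.7 -251.2] yaw -0.4521 w 0.05945919071674216 F [ 0.63 -0.52 -0.53]
(-116.0, -8.0, 120.0) units [13.65  9.75  4.26] turn 0.02
(-116.0, -8.0, 29.5) units [13.65  9.75  7.88] turn 0.02
```

```bash
python3 -m crank '[[[13.7,9.7,3,0],[13.7,9.7,3,0],[13.7,9.7,3,0],[13.7,9.7,3,0],[13.7,9.7,3,0],[13.7,9.7,3,0],[13.7,9.7,3,0],[13.7,9.7,5,0],[13.7,9.7,5.5,0],[13.7,9.7,5.5,0],[13.7,9.7,5.5,0]]]' ; python3 tgt.py -116 -8 29.5; python3 - <<'E'
from h import *
p,d=arm.grab_frame('top');cv2.imwrite('pics/top1.png',cv2.resize(p[170:360,270:450,::-1],None,fx=3,fy=3))
p,d=arm.grab_frame('side');cv2.imwrite('pics/side1.png',p[:,:,::-1])
E
```

```text
t: 3.58
eef_pos: [0.6917, -0.1349, 0.0913]
ee_rot: [-3.141, -0.003, -0.451]
force: [-0.3, -0.1, -0.3]
width: 0.0598
gripper_force: 0.0
t 3.575 pos [ 0.6917 -0.1349  0.0913] frame mm [-118.4   -9.7] yaw -0.4514 w 0.05977517933682617 F [-0.35 -0.09 -0.3 ]
(-116.0, -8.0, 29.5) units [-0.1   0.07  2.47] turn 0.03
```

View pics/side1.png

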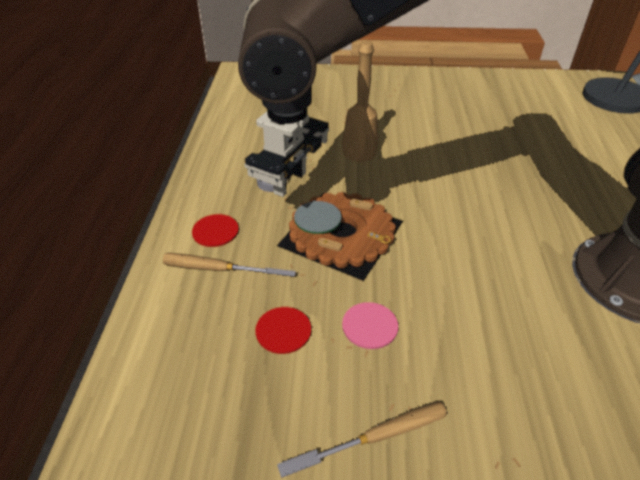

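The side view shows the gripper at (280,160), above and beyond the glass at (318,217), with nothing in its way. Next I descend behind the rim.

```bash
python3 -m crank '[[[-0.1,0.07,1.2,0],[-0.1,0.07,2,0],[-0.1,0.07,2.3,0],[-0.1,0.07,2.45,0],[-0.1,0.07,2.47,0],[-0.1,0.07,2.47,0]]]' ; python3 tgt.py -104 -7 29.5 -80 -4 29.5 -48 0 29.5
```

```text
t: 4.42
eef_pos: [0.6878, -0.1365, 0.028]
ee_rot: [-3.141, -0.001, -0.453]
force: [0.0, 0.1, -0.4]
width: 0.0599
gripper_force: 0.0
t 4.425 pos [ 0.6878 -0.1365  0.028 ] frame mm [-115.6   -6.5] yaw -0.4534 w 0.05985077570338816 F [ 0.03  0.09 -0.43]
(-104.0, -7.0, 29.5) units [-0.46 -0.02 -0.06] turn 0.0
(-80.0, -4.0, 29.5) units [-1.42  0.1  -0.06] turn 0.0
(-48.0, 0.0, 29.5) units [-2.7   0.26 -0.06] turn 0.0
```

```bash
python3 -m crank '[[[-0.1,0,-0.06,0],[-0.25,0,-0.06,0],[-0.38,0,-0.06,0],[-0.5,0.01,-0.06,0],[-0.6,0.02,-0.06,0],[-0.75,0.04,-0.06,0],[-0.9,0.06,-0.06,0],[-1.05,0.07,-0.06,0],[-1.2,0.08,-0.06,0],[-1.4,0.1,-0.06,0],[-1.4,0.1,-0.06,0]]]' ; python3 - <<'E'
from h import *
p,d=arm.grab_frame('top');cv2.imwrite('pics/top2.png',cv2.resize(p[190:360,270:450,::-1],None,fx=3,fy=3))
print(mirror('top',p,box=(320,225,400,310)))
E
python3 tgt.py -80 -4 29.5 -48 0 29.5
```

```text
t: 5.8
eef_pos: [0.6542, -0.1232, 0.0288]
ee_rot: [3.141, 0.0, -0.453]
force: [-0.2, 1.1, 0.1]
width: 0.0596
gripper_force: 0.1
((609.612060546875, -100.69631958007812), (92.44010162353516, 109.0293960571289), 115.1156997680664)
t 5.85 pos [ 0.6543 -0.1233  0.0288] frame mm [-79.7  -3.8] yaw -0.4534 w 0.059639745115610154 F [0.38 0.87 0.57]
(-80.0, -4.0, 29.5) units [ 0.01 -0.01 -0.03] turn 0.0
(-48.0, 0.0, 29.5) units [-1.27  0.15 -0.03] turn 0.0
```

View pics/top2.png

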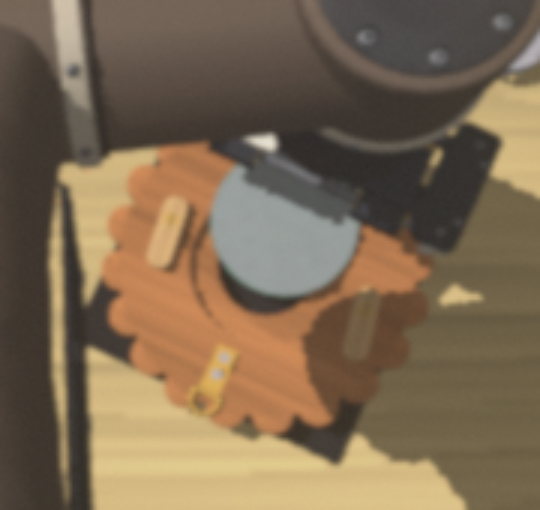

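The view shows the glass carried along evenly by both fingers. Its centre is near crop (285,228), about 29 mm short, with the TCP trailing by about 51 mm. I keep pushing.

```bash
python3 -m crank '[[[-0.1,0.02,0,0],[-0.22,0.03,0,0],[-0.34,0.05,0,0],[-0.46,0.06,0,0],[-0.58,0.07,0,0],[-0.7,0.09,0,0],[-0.8,0.11,0,0],[-0.9,0.12,0,0],[-1,0.13,0,0],[-1.1,0.14,0,0],[-1.15,0.15,0,0],[-1.15,0.15,0,0]]]' ; python3 - <<'E'
from h import *
p,d=arm.grab_frame('top');cv2.imwrite('pics/top3.png',cv2.resize(p[190:360,270:450,::-1],None,fx=3,fy=3))
c=CAL['top']
for uv in [(358,272),(362,282),(352,282),(354,290),(362,290),(345,280),(375,285)]:
  X=c['R'].T@(np.linalg.solve(c['mtx'],[uv[0],uv[1],1.])*d[uv[1],uv[0]]-c['t'].ravel());print(uv,X.round(4))
E
python3 tgt.py -50 0 29.5 -48 0 29.5
```

```text
t: 7.35
eef_pos: [0.6269, -0.114, 0.0286]
ee_rot: [3.141, 0.001, -0.453]
force: [0.7, 0.1, 0.2]
width: 0.0598
gripper_force: 0.4
(358, 272) [ 0.593  -0.0898  0.0343]
(362, 282) [ 0.5733 -0.0978  0.0291]
(352, 282) [ 0.5733 -0.0777  0.0297]
(354, 290) [ 0.5575 -0.0817  0.0258]
(362, 290) [ 0.5573 -0.0976  0.0279]
(345, 280) [ 0.5778 -0.0639  0.0253]
(375, 285) [ 0.5672 -0.1238  0.0276]
t 7.4 pos [ 0.627  -0.114   0.0286] frame mm [-51.1  -0.1] yaw -0.4535 w 0.05978143821489078 F [-0.11 -1.05  0.16]
(-50.0, 0.0, 29.5) units [-0.04  0.   -0.04] turn 0.0
(-48.0, 0.0, 29.5) units [-0.12  0.   -0.04] turn 0.0
```

View pics/top3.png

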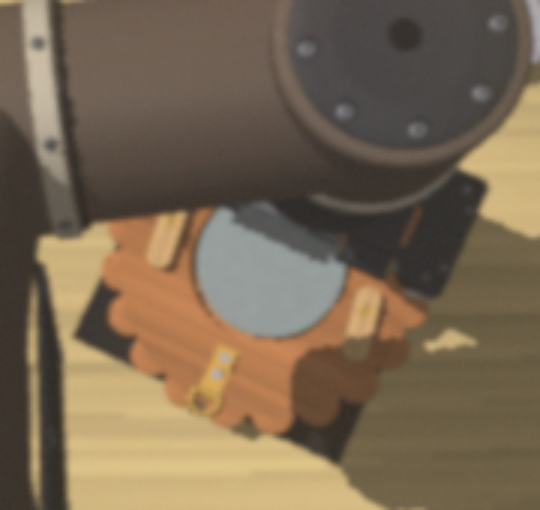

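The glass nearly covers the opening, but it's still tilted: its top falls from 34 to 26–28 mm. I'll creep on.

```bash
python3 -m crank '[[[-0.03,0,0,0],[-0.06,0,0,0],[-0.09,0,0,0],[-0.12,0,0,0],[-0.12,0,0,0]]]' ; cat > fit.py <<'E'
from h import *
p,d=arm.grab_frame('top')
h=cv2.cvtColor(p,cv2.COLOR_RGB2HSV);m=(h[...,1]<75)&(h[...,2]>90)&(d>0)
b=np.zeros_like(m);b[255:305,325:390]=1;m&=b
m=cv2.erode(m.astype(np.uint8),np.ones((3,3)))
v,u=np.nonzero(m);c=CAL['top']
X=(np.linalg.solve(c['mtx'],np.c_[u,v,np.ones(len(u))].T)*d[v,u]).T-c['t'].ravel();X=X@c['R']
X=X[(X[:,2]<.045)]
A=np.c_[X[:,:2]-[.581,-.0917],np.ones(len(X))];k=np.linalg.lstsq(A,X[:,2],rcond=None)[0]
print('n',len(X),'tilt deg',np.degrees(k[:2]).round(1),'z at centre mm',(k[2]*1e3).round(1))
E
python3 fit.py; python3 tgt.py
```

```text
t: 8.02
eef_pos: [0.6243, -0.1129, 0.0288]
ee_rot: [3.141, 0.0, -0.453]
force: [0.7, 0.4, -0.0]
width: 0.0597
gripper_force: 0.0
n 1173 tilt deg [-0.2  0.2] z at centre mm 25.8
t 8.075 pos [ 0.6245 -0.1128  0.0288] frame mm [-48.3  -0.1] yaw -0.4535 w 0.05967100910306823 F [-0.97 -0.61  0.14]
```

The glass has dropped in and lies flat, with its top at 25.8 mm and tilt at about 0°. I lift off, shut the fingers and go outside button a.

```bash
python3 -m crank '[[[0.2,0,0,0],[0.2,0,-1,0],[0.2,0,-2,0],[-1,1.5,-2,0],[-3.05,4.6,-2,0],[-3.05,4.6,-2,0],[-3.05,4.6,-2,0],[-3.05,4.6,-1,0],[-3.05,4.6,-0.5,0],[-3.05,4.6,-0.5,0]]]' 1 5; python3 fit.py; python3 tgt.py 28 115 30 28 60 30 17 46 30
```

```text
t: 9.32
eef_pos: [0.5055, -0.1826, 0.0403]
ee_rot: [3.141, 0.002, -0.453]
force: [0.1, 0.2, -0.4]
width: 0.0002
gripper_force: 0.0
n 643 tilt deg [0.1 0.2] z at centre mm 25.8
t 9.375 pos [ 0.5059 -0.1827  0.041 ] frame mm [ 27.6 114.7] yaw -0.4529 w 7.772133122660468e-05 F [0.2  0.21 0.52]
(28.0, 115.0, 30.0) units [-0.02  0.01  0.44] turn 0.01
(28.0, 60.0, 30.0) units [-0.01 -2.19  0.44] turn 0.01
(17.0, 46.0, 30.0) units [ 0.43 -2.75  0.44] turn 0.01
```

```bash
python3 -m crank '[[[0,0,0.42,0],[0,0,0.44,0],[0,-0.4,0.44,0],[0,-0.8,0.44,0],[0,-1.2,0.44,0],[0.03,-1.45,0.44,0],[0.06,-1.7,0.44,0],[0.18,-2.1,0.44,0],[0.3,-2.43,0.44,0],[0.4,-2.67,0.44,0],[0.4,-2.67,0.44,0]]]'; python3 tgt.py; python3 - <<'E'
from h import *
p,d=arm.grab_frame('top');cv2.imwrite('pics/top4.png',cv2.resize(p[190:360,270:450,::-1],None,fx=3,fy=3))
p,d=arm.grab_frame('side');cv2.imwrite('pics/side4.png',cv2.resize(p[170:300,250:430,::-1],None,fx=4,fy=4))
E
```

```text
t: 10.75
eef_pos: [0.5441, -0.1267, 0.0301]
ee_rot: [-3.141, 0.0, -0.453]
force: [-2.5, 1.7, 0.4]
width: 0.0002
gripper_force: 1.5
t 10.75 pos [ 0.5441 -0.1267  0.0301] frame mm [17.8 47.6] yaw -0.4533 w 0.00024992968290956546 F [-2.53  1.71  0.43]
```

View pics/side4.png

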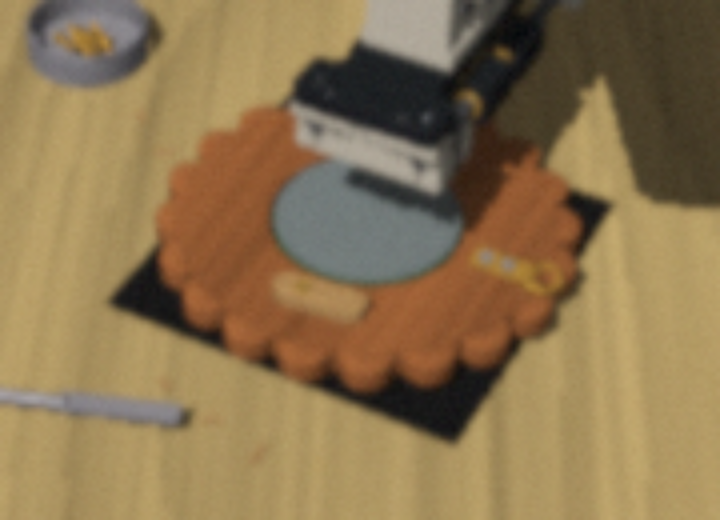

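Button a offered about 3 N of resistance and the fingertip has swept to the flush position. Now over to b.

```bash
python3 -m crank '[[[-0.2,0,0,0],[-0.2,0,-1,0],[-0.2,0,-2,0],[-0.4,-2,-2,0],[-0.4,-4.3,-2,0],[-0.4,-6.4,-2,0],[-0.4,-6.4,-2,0],[-0.4,-6.4,-2,0],[-0.4,-6.4,-0.8,0],[-0.4,-6.4,-0.4,0],[-0.4,-6.4,-0.4,0]]]'; python3 tgt.py 28 -113 30; python3 - <<'E'
from h import *
p,d=arm.grab_frame('side');cv2.imwrite('pics/side5.png',cv2.resize(p[170:300,250:430,::-1],None,fx=4,fy=4))
E
```

```text
t: 12.22
eef_pos: [0.6043, 0.02, 0.0399]
ee_rot: [3.14, 0.001, -0.454]
force: [-0.4, 0.1, -0.1]
width: 0.001
gripper_force: 0.0
t 12.225 pos [0.6043 0.02   0.0399] frame mm [  28.  -110.6] yaw -0.4544 w 0.0010412590963614994 F [-0.42  0.12 -0.09]
(28.0, -113.0, 30.0) units [ 0.  -0.1  0.4] turn -0.01
```

View pics/side5.png

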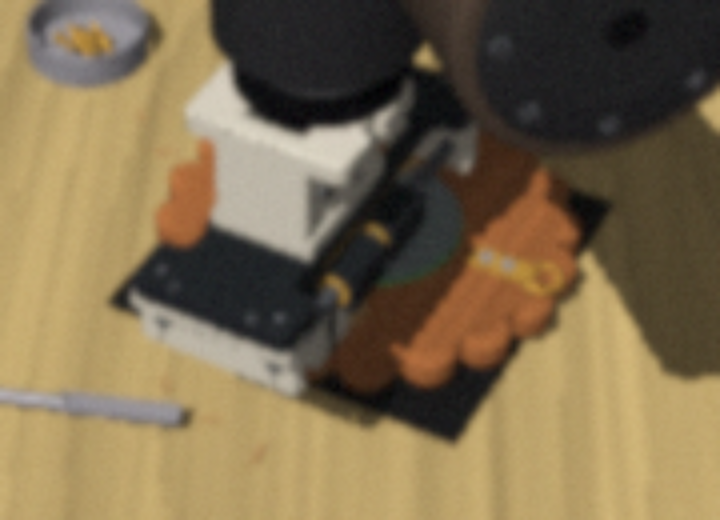

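The gripper is over b's side and hides both buttons, and the gouge blade is clear. Next is the mirrored sweep for b.

```bash
python3 -m crank '[[[0,0,0.38,0],[0,0,0.4,0],[0,0.3,0.4,0],[0,0.65,0.4,0],[0,1,0.4,0],[0.04,1.27,0.4,0],[0.08,1.54,0.4,0],[0.2,1.94,0.4,0],[0.32,2.26,0.4,0],[0.42,2.5,0.4,0],[0.42,2.5,0.4,0]]]'; python3 tgt.py; python3 -m crank '[[[-0.2,0,0,0],[-0.2,0,-2,0],[-0.2,0,-4,0],[-0.2,-4,-5,0],[-0.2,-8,-5,0],[-0.2,-12,-5,0],[-0.2,-12,-5,0],[-0.2,-12,-5,0],[-0.2,-12,-5,0],[-0.2,-12,-5,0]]]'; python3 - <<'E'
from h import *
p,d=arm.grab_frame('top');cv2.imwrite('pics/top6.png',cv2.resize(p[190:360,270:450,::-1],None,fx=3.3,fy=3.3))
p,d=arm.grab_frame('side');cv2.imwrite('pics/side6.png',p[:,:,::-1])
for r in arm.trace('turn_a','top'):
    P=maskpts('top',r['mask'],.035);print(round(r['score'],2),P.mean(0).round(4),minrect(P))
E
python3 fit.py
```

```text
t: 13.65
eef_pos: [0.5865, -0.0406, 0.0301]
ee_rot: [3.141, 0.001, -0.454]
force: [-2.9, 0.0, 0.8]
width: 0.0005
gripper_force: 1.0
t 13.65 pos [ 0.5865 -0.0406  0.0301] frame mm [ 17.5 -48.3] yaw -0.4542 w 0.0005115148188274213 F [-2.85  0.01  0.84]
t: 14.9
eef_pos: [0.7135, 0.2324, 0.1547]
ee_rot: [3.141, 0.0, -0.453]
force: [0.2, -0.7, -0.4]
width: 0.0006
gripper_force: 0.0
0.49 [ 0.5555 -0.1484] ((555.6436767578125, -148.39820861816406), (46.267372131347656, 16.258712768554688), 50.48319625854492)
0.46 [ 0.6101 -0.0372] ((609.94921875, -36.87060546875), (47.46874237060547, 16.307546615600586), 81.40995025634766)
n 16 tilt deg [-0.2  5.4] z at centre mm 27.1
```

View pics/top6.png

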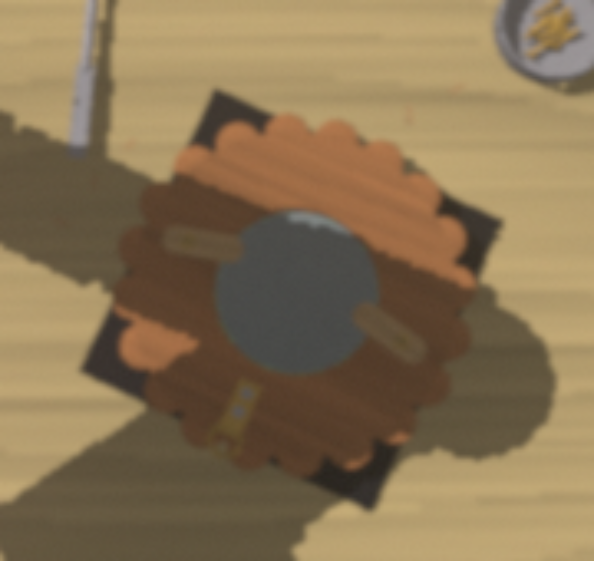

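Both buttons point in over the glass, a at crop (390,332) and b at (203,245), but the traces put each about 15° past the middle. I'll nudge them back gently from the frame's -x side.

```bash
python3 tgt.py -38 -46 40 -38 46 40
```

```text
t 15.1 pos [0.7138 0.2311 0.1559] frame mm [  22.1 -348.3] yaw -0.4544 w 0.0006990737349740275 F [ 0.78 -0.59 -0.49]
(-38.0, -46.0, 40.0) units [ 2.41 12.09  4.63] turn -0.01
(-38.0, 46.0, 40.0) units [ 2.41 15.77  4.63] turn -0.01
```

```bash
python3 -m crank '[[[2.4,4,3,0],[2.4,8,3,0],[2.4,12.1,3,0],[2.4,12.1,3,0],[2.4,12.1,3,0],[2.4,12.1,3,0],[2.4,12.1,3,0],[2.4,12.1,4,0],[2.4,12.1,4.6,0],[2.4,12.1,5,0],[2.4,12.1,5,0],[2.4,12.1,5,0]]]'; python3 tgt.py; python3 -m crank '[[[-0.12,0,0,0],[-0.24,0,0,0],[-0.34,0,0,0],[-0.42,0,0,0],[-0.5,0,0,0],[-0.56,0,0,0],[-0.62,0,0,0],[-0.62,0,0,0]]]'; python3 tgt.py
```

```text
t: 16.6
eef_pos: [0.6359, -0.0658, 0.0308]
ee_rot: [-3.141, -0.001, -0.453]
force: [-0.4, 0.5, 0.1]
width: 0.0007
gripper_force: 0.0
t 16.6 pos [ 0.6359 -0.0658  0.0308] frame mm [-38.  -47.3] yaw -0.453 w 0.0007084602261385364 F [-0.36  0.55  0.13]
t: 17.6
eef_pos: [0.6217, -0.0594, 0.0305]
ee_rot: [-3.141, -0.001, -0.453]
force: [1.0, -1.3, 0.3]
width: 0.0005
gripper_force: 0.7
t 17.6 pos [ 0.6217 -0.0594  0.0305] frame mm [-22.4 -46.9] yaw -0.4533 w 0.000544446501040407 F [ 0.98 -1.29  0.34]
```

```bash
python3 -m crank '[[[0.3,0,0,0],[0.62,0,-0.5,0],[0.62,0,-1,0],[0.62,1.9,-1,0],[0.62,3.72,-1,0],[0.62,3.72,-1,0],[0.62,3.72,-0.5,0],[0.62,3.72,0,0],[0.62,3.72,0,0],[0.62,3.72,0,0]]]'; python3 tgt.py; python3 -m crank '[[[-0.12,0,0,0],[-0.24,0,0,0],[-0.34,0,0,0],[-0.42,0,0,0],[-0.5,0,0,0],[-0.56,0,0,0],[-0.62,0,0,0],[-0.62,0,0,0]]]'; python3 tgt.py
python3 -m crank '[[[0.3,0,0,0],[0.6,0,-1,0],[0.6,0,-2,0],[0.6,-4,-4,0],[0.6,-8,-5,0],[0.6,-12,-5,0],[0.6,-14,-5,0],[0.6,-14,-5,0],[0.6,-14,-5,0],[0.6,-14,-5,0]]]'; cat > look.py <<'E'
from h import *
p,d=arm.grab_frame('top');cv2.imwrite('pics/topl.png',p[:,:,::-1]);np.save('topl.npy',d)
th=np.radians(26);fx=np.array([-np.cos(th),np.sin(th)]);fy=np.array([-np.sin(th),-np.cos(th)]);O=np.array([.581,-.0917])
for r in arm.trace('turn_a','top'):
    P=maskpts('top',r['mask'],.035)
    if len(P)>600: continue
    c=P.mean(0);w=cv2.fitLine((P*1e3).astype(np.float32),cv2.DIST_L2,0,.01,.01)[:2,0]
    s=np.sign((c-O)@fy);i=-s*fy;w=w*np.sign(w@i)
    print('ab'[int(s<0)],round(r['score'],2),c.round(4),'angle deg',np.degrees(np.arctan2(w@i,w@fx)).round(1),minrect(P)[1])
E
python3 look.py;python3 fit.py
```

```text
t: 18.85
eef_pos: [0.5948, -0.1492, 0.03]
ee_rot: [3.141, 0.001, -0.452]
force: [0.1, -0.1, 0.0]
width: 0.0004
gripper_force: 0.0
t 18.85 pos [ 0.5948 -0.1492  0.03  ] frame mm [-37.6  45.6] yaw -0.4525 w 0.00039210394039724584 F [ 0.1  -0.06  0.  ]
t: 19.85
eef_pos: [0.5809, -0.1429, 0.0304]
ee_rot: [-3.141, -0.0, -0.453]
force: [-0.5, -0.2, -0.2]
width: 0.0004
gripper_force: 0.2
t 19.85 pos [ 0.5809 -0.1429  0.0304] frame mm [-22.3  46.1] yaw -0.4534 w 0.00038498104933236855 F [-0.53 -0.24 -0.15]
t: 21.1
eef_pos: [0.7488, 0.1687, 0.1543]
ee_rot: [3.142, -0.0, -0.45]
force: [-0.3, -0.7, -0.5]
width: 0.0002
gripper_force: 0.0
a 0.64 [ 0.556  -0.1474] angle deg 100.0 (47.902679443359375, 18.889802932739258)
b 0.44 [ 0.6103 -0.0356] angle deg 101.1 (48.77040481567383, 22.588417053222656)
n 150 tilt deg [-0.7 -0. ] z at centre mm 26.2
```

They're at about 100° and 101°. The flush finger position on this side is about x = -17.7, so I push that bit further.

```bash
python3 tgt.py -30 -46 80 -30 -46 30.5; python3 -m crank '[[[-0.1,5,2,0],[-0.1,9,3,0],[-0.1,10,3,0],[-0.1,10,3,0],[-0.1,10,3,0],[-0.1,10,3,0],[-0.1,10,3,0]]]';python3 tgt.py -32 -46 30.5
```

```text
t 21.25 pos [0.7473 0.1647 0.1547] frame mm [ -37.1 -303.3] yaw -0.4536 w 0.0005111533031532097 F [-0.08 -0.74  0.08]
(-30.0, -46.0, 80.0) units [-0.28 10.29  3.  ] turn 0.0
(-30.0, -46.0, 30.5) units [-0.28 10.29  4.98] turn 0.0
t: 22.12
eef_pos: [0.6367, -0.058, 0.081]
ee_rot: [-3.141, -0.001, -0.453]
force: [0.1, -0.6, 0.4]
width: 0.0006
gripper_force: 0.0
t 22.125 pos [ 0.6367 -0.058   0.081 ] frame mm [-35.3 -54.7] yaw -0.4532 w 0.0005522574114921677 F [ 0.05 -0.63  0.39]
(-32.0, -46.0, 30.5) units [-0.14  0.35  2.02] turn 0.01
```

Now push down and in to x ≈ -17.7, then do the same for a.

```bash
python3 -m crank '[[[0,0.35,0.8,0],[0,0.35,1.6,0],[0,0.35,2.02,0],[0,0.35,2.02,0],[-0.2,0.35,2.02,0],[-0.35,0.35,2.02,0],[-0.47,0.35,2.02,0],[-0.55,0.35,2.02,0],[-0.62,0.35,2.02,0],[-0.67,0.35,2.02,0],[-0.7,0.35,2.02,0],[-0.7,0.35,2.02,0]]]';python3 tgt.py
python3 -m crank '[[[0.4,0,0,0],[0.7,0,-0.5,0],[0.7,0,-1,0],[0.7,1.9,-1,0],[0.7,3.72,-1,0],[0.7,3.72,-1,0],[0.7,3.72,-0.5,0],[0.7,3.72,0,0],[0.7,3.72,0,0],[0.5,3.72,0,0],[0.35,3.72,0,0],[0.25,3.72,0,0]]]'; python3 tgt.py -17.7 46 30.5
```

```text
t: 23.62
eef_pos: [0.6162, -0.0588, 0.0298]
ee_rot: [3.141, -0.0, -0.454]
force: [1.6, -3.2, 0.9]
width: 0.0003
gripper_force: 1.2
t 23.625 pos [ 0.6162 -0.0588  0.0298] frame mm [-17.2 -45. ] yaw -0.4535 w 0.00034371665947228655 F [ 1.61 -3.16  0.86]
t: 25.12
eef_pos: [0.5808, -0.1448, 0.0301]
ee_rot: [-3.141, -0.0, -0.453]
force: [-0.2, -0.1, -0.5]
width: 0.0006
gripper_force: 0.0
t 25.125 pos [ 0.5808 -0.1448  0.0301] frame mm [-23.1  47.8] yaw -0.4532 w 0.0005656241272371336 F [-0.24 -0.1  -0.48]
(-17.7, 46.0, 30.5) units [-0.22 -0.07 -0.02] turn 0.01
```

```bash
python3 -m crank '[[[-0.08,-0.05,0,0],[-0.14,-0.05,0,0],[-0.18,-0.05,0,0],[-0.22,-0.05,0,0],[-0.22,-0.05,0,0]]]'; python3 tgt.py
python3 -m crank '[[[0.3,0,0,0],[0.6,0,-1,0],[0.6,0,-2,0],[0.6,-4,-4,0],[0.6,-8,-5,0],[0.6,-12,-5,0],[0.6,-14,-5,0],[0.6,-14,-5,0],[0.6,-14,-5,0],[0.6,-14,-5,0]]]'
python3 look.py;python3 fit.py; python3 -c "
import cv2;p=cv2.imread('pics/topl.png')[190:360,270:450];cv2.imwrite('pics/top7.png',cv2.resize(p,None,fx=3.3,fy=3.3))"
```

```text
t: 25.75
eef_pos: [0.5776, -0.1413, 0.0302]
ee_rot: [-3.141, -0.001, -0.453]
force: [3.7, 0.2, 0.2]
width: 0.0001
gripper_force: 1.5
t 25.75 pos [ 0.5776 -0.1413  0.0302] frame mm [-18.7  46.1] yaw -0.4532 w 7.212612414091802e-05 F [3.75 0.19 0.19]
t: 27.0
eef_pos: [0.7438, 0.1695, 0.1531]
ee_rot: [3.14, 0.002, -0.451]
force: [-0.9, -0.9, -2.0]
width: 0.0004
gripper_force: 0.0
a 0.63 [ 0.5543 -0.1481] angle deg 92.4 (46.559791564941406, 16.98418617248535)
b 0.45 [ 0.6086 -0.0354] angle deg 89.8 (47.684043884277344, 16.28809356689453)
n 143 tilt deg [-3.1 -1.4] z at centre mm 26.6
```

View pics/top7.png

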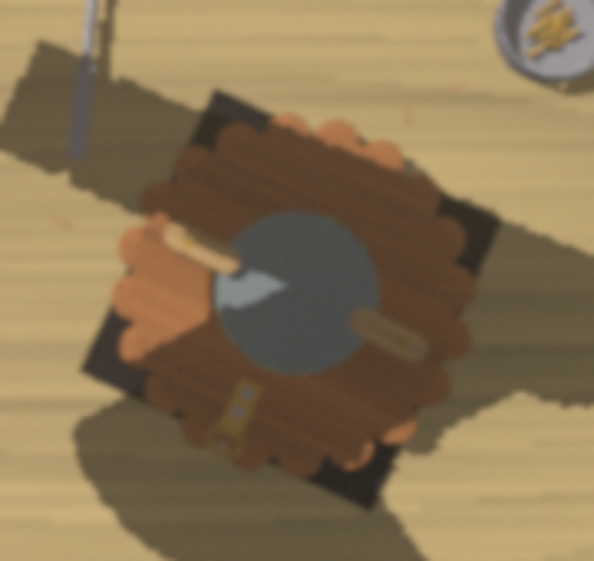

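Both buttons now point at the middle, a at 92° and b at 90°, over the seated glass. One quick flatness check across the shaded glass, then I hand in.

```bash
python3 - <<'E'
from h import *
d=np.load('topl.npy');c=CAL['top']
X=[]
for u in range(345,376,2):
  for v in range(262,295,2):
    if np.hypot(u-360,v-278.5)<19 and d[v,u]>0: X.append(c['R'].T@(np.linalg.solve(c['mtx'],[u,v,1.])*d[v,u]-c['t'].ravel()))
X=np.array(X);k=np.linalg.lstsq(np.c_[X[:,:2]-X[:,:2].mean(0),np.ones(len(X))],X[:,2],rcond=None)[0]
print(len(X),np.degrees(k[:2]),k[2])
if abs(np.degrees(k[:2])).max()<1.2 and abs(k[2]-.026)<.0015: print(arm.job_done())
E
```

```text
251 [-0.44339574  0.00088114] 0.02590539558117024
the job is handed in; nothing more can be done
None
```

The job is handed in after about 27 s of robot time: the glass lies flat in its rebate (top at 25.9 mm, tilt under 0.5°), both turn buttons point at its middle (a at about 92°, b at about 90°), and I kept the arm clear of the mallet, gouges and tin throughout.

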